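Read the compressor's oil dipstick

ROBOT

A 7-joint arm with a two-finger parallel gripper is mounted at the origin on the work surface. World frame = base frame: x ahead of the robot, y to its left, z up, the work surface at z = 0. Lengths are in m, angles in rad, forces in N, time in s.
With the tool pointing down it reaches from about 0.4 to 0.85 m from the base axis. Payload 4.5 kg.
Tool frame: the origin (TCP) lies between the finger pads; the fingertips stand r.tip_reach ahead of it and the grasp point (between the pads) lies 11 mm behind it (r.tip_reach is the distance from the TCP to the fingertips, in m); z points along the fingers, y is the line along which they close (so a half turn about z gives the same grasp; the last joint's range is limited). The gripper opens to 88 mm and grips with 3 to 60 N. Pads are 18 mm wide; open, the fingers measure 123 mm over their backs; the gripper's body (75 mm by 187 mm) begins 45 mm behind the grasp point.
Start: joints at [1.345, 0.689, -0.195, 1.565, 0.157, 0.902, -0.215], TCP at [0.161, -0.604, 0.247] pointing down, gripper open.
Joint ranges: [-3.01, 3.01], [-0.46, 2.08], [-1.47, 1.51], [0.13, 2.56], [-1, 4.14], [0.04, 2.09], [-2.66, 2.66]. Speed limits (rad/s): [2.57, 2.57, 3.14, 3.14, 3.14, 3.14, 3.14].

INTERFACE

Orientations are given as a unit quaternion [x, y, z, w].
In Python, from plant import r, vision, workorder gives the robot as it stands.
- The arm moves only by the tool drive_tool, never from a script. Its argument "targets" is a list of rows, each an object of numbers: "tx", "ty", "tz": the shift along the world's x, y, z in units of 0.03 m (1.0 is 0.03 m); "wx", "wy", "wz": the turn, a rotation vector about the world's x, y, z in units of 60 degrees (1.0 is 60 degrees); "claw": the opening, from -1 (shut) to 1 (fully open). A call has exactly 8 rows; each row shifts and turns the commanded pose from where the row before left it; what a row does not reach is not made up. A row lasts 1/10 s, in which the tool goes at most 50 mm and 8.59 degrees, less where a joint would pass 70% of its speed; a pose out of reach is approached as far as the arm can. A call with a number of a shift or a turn outside -1 to 1 is refused whole. A call with a gripper value outside its range is refused whole. The fingers move at their own pace and stop on an object; "force" is the grip in N (left out, the last holds). Time passes only in rows, so rows that do not move let the fingers close, or fill a call up. It gives the time, the measured TCP pose, the force, the opening and the grip force at its end, in the units of the state.
- r.get_state(): the state, without advancing time (a new reading comes with each control period).
- vision.snapshot(name): name is "scene" or "side" or "wrist"; returns a dict with "image" (384x512x3 uint8, blue, green, red), "range_z" (384x512 float32, m along the optical axis (not along the pixel's ray), 0 where there is no reading), "K" (3x3 intrinsics, pixels), "dist" ([k1, k2, p1, p2, k3] as OpenCV has them; the pictures are not rectified), "cam_to_world" (4x4, takes a point from camera to world coordinates). Camera axes: x right, y up, looking along -z (the intrinsics and any distortion apply to the point x, -y, -z); pixel columns grow to the right and rows downward; lengths in m; the calibration is good to about 2 mm. A picture is of the moment at which its call begins.
- workorder.finish_job(): hands the job in; it is judged then, once.
The state is a dict: "clock": time; "q": joint angles; "qd": joint speeds; "joint_torque": joint torques, N m; "tool_pos": TCP position; "eef_rot": TCP orientation; "contact_force": force on the tool from outside, world axes, zero at the start; "moment": the same for the moment, N m; "opening": opening from 0.0 (shut) to 1.0 (fully open); "finger_force": force on a finger pad.
Only numpy, scipy, OpenCV 4.12 (cv2) and the standard library are available. Lean on these libraries where they do the work, as an engineer would, in place of code of your own. Each camera call takes 0.05 s, during which the arm holds its last target. There are 200 camera calls.

TASK

Check the oil of the bench compressor that feeds the resin pressure pot: its dipstick, already wiped, lies across the grey brush tray. Take it by the yellow handle, slide it gently down the compressor's slanting dipstick tube until the black collar stops on the mouth, let it rest there a moment, and draw it fully out again. Finish while still holding the dipstick still and level in the gripper, with its tip a hand's breadth above the tray (which catches drips) so that the marks can be read, and leave everything else on the bench where it stands.

Things in the scene. Friction and masses are not known exactly. Their poses are not given: they have to be found in the camera images.
- dipstick: Loose oil dipstick, 222 mm long, about 85 g. Origin on its axis at the centre of the collar's stop face; x axis runs along the rod to the tip (round steel, 8 mm thick, 130 mm long, rounded end). Towards -x: black collar, 29 mm across, 6 mm thick, then the yellow handle. Starts lying level across the tray in notches, z axis up, axis 52 mm above the table. Centre of mass about 24 mm tipwards of the origin
- dipstick_grip (a point): Centre of the dipstick's yellow handle, 51 mm behind the stop face, on the axis. The handle is a flat bar 82 mm long, 12 mm wide along the dipstick's y (the two sides to grip), 18 mm high along its z; at the start it hangs free outside the tray's -x rim
- dipstick_tip (a point): Tip of the dipstick, on its axis, 130 mm from the collar's stop face; brass and dark marks lie just behind it
- guide_tube: Steel dipstick tube, fixed to the compressor. Origin at the centre of its mouth, 150 mm above the table; z axis points out along the bore, 40 degrees above level, roughly to the robot's left; x is level; y points outwards and 50 degrees down. Bore 13 mm, 85 mm long, then hollow crankcase; mouth flared to 20 mm, rim 27 mm. Fully home, the dipstick's origin is here and its x along -z
- compressor: Bench air compressor, fixed: blue motor, aluminium crankcase, finned cylinder; 215 mm high, 150 mm wide (x), from y = -270 mm (fan) to +65 mm (end cover, where the tube leans out to +y). Origin on the table under the crankcase, z up. Seen from the mouth, the cylinder stands 100 mm behind it and 60 mm higher; the space above and in front of the mouth is free
- tray: Grey plastic brush tray with notched rims, fixed, 104 mm along x, 180 mm along y, 55 mm high, walls 5 mm. Origin at the centre of its underside, z up. The dipstick lies across it along x, at y = +12 mm, collar just outside the -x rim, tip just beyond the +x rim
- stick: Round wooden stirring stick, 150 mm long, 6 mm thick, lying in other notches of the tray, parallel to the dipstick, 42 mm beside it; origin at its middle. Leave alone
- cup: Clear plastic measuring cup, 64 mm across, 68 mm high, origin at the centre of its underside. Leave alone
- disc: Clear acrylic disc, 52 mm across, 6 mm thick, lying flat. Leave alone
- keyring: Steel key ring, 34 mm across, lying flat. Leave alone
- resin_a: Clear resin bottle with white cap, 52 mm across, 150 mm high, origin at the centre of its underside. Leave alone
- resin_b: Amber hardener bottle with black cap, 52 mm across, 130 mm high, origin at the centre of its underside. Leave alone
- tweezers: Steel tweezers, 130 mm long, lying on the table. Leave alone
- mould: Blue flat casting mould, 85 mm square, 10 mm high. Leave alone

How it is judged:
By the outcome, as a careful person would: the job done as asked, in the order asked, and still so for the second after the job is handed in, while the arm keeps its last pose, push and grip.
It also fails if it takes over 54 s, if anything falls off the work surface, if the arm or the gripper's body presses on something with over 40 N, if the wrist force passes 120 N, or if a joint passes its speed limit or range.

## Working session

There is one attempt and no reset: what is moved stays moved. The work goes in short steps, Python scripts to look and compute and a tool call to move; the robot and the scene stay as the last step left them, time stands still between calls to the robot, and variables do not carry over. Pictures are saved under pics/ and viewed, at most 13 in all, crops included, and the job is handed in when it is done.

Besides the shell and the picture viewer there is one more tool, called after "Request:" as name([rows], argument=value, ...), one row to a line, values as JSON. drive_tool: Moves the arm, as the interface text tells. Its arguments: {"type":"object","properties":{"targets":{"type":"array","items":{"type":"object","properties":{"tx":{"type":"number"},"ty":{"type":"number"},"tz":{"type":"number"},"wx":{"type":"number"},"wy":{"type":"number"},"wz":{"type":"number"},"claw":{"type":"number"}}}},"force":{"type":"number"}},"required":["targets"]}

```bash
mkdir -p pics; ls
python3 - <<'E'
from plant import r, vision
import cv2,numpy as np
s=r.get_state();print(s['clock'],s['tool_pos'],s['eef_rot'],s['opening'],r.tip_reach)
for n in("scene","side"):
    d=vision.snapshot(n);cv2.imwrite(f"pics/{n}0.png",d["image"]);np.savez(f"{n}0.npz",**d)
    print(n,d["K"].round(1).tolist(),d["dist"],d["cam_to_world"].round(3).tolist())
E
```

```text
pics
0.0 [ 0.16035936 -0.60342402  0.24591331] [ 9.91567322e-01  1.29589280e-01 -1.81168222e-04 -9.11712846e-04] 1.0033929829512835 0.008
scene [[498.5, 0.0, 250.9], [0.0, 498.5, 193.2], [0.0, 0.0, 1.0]] [0.00173661 0.         0.         0.         0.        ] [[0.811, -0.432, 0.395, 1.065], [0.585, 0.584, -0.562, -0.59], [0.012, 0.687, 0.727, 0.965], [0.0, 0.0, 0.0, 1.0]]
side [[387.7, 0.0, 257.4], [0.0, 387.7, 193.1], [0.0, 0.0, 1.0]] [0.02518046 0.         0.         0.         0.        ] [[-0.929, 0.284, -0.237, 0.417], [-0.369, -0.718, 0.59, 0.529], [-0.003, 0.635, 0.772, 0.712], [0.0, 0.0, 0.0, 1.0]]
```

View pics/scene0.png

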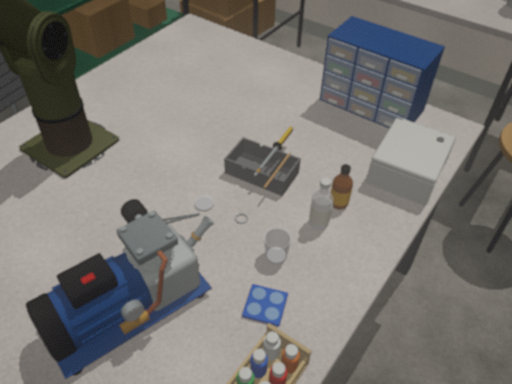

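View pics/side0.png

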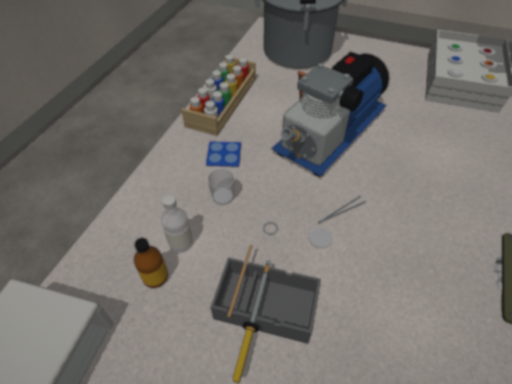

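The scene view shows the yellow handle around (288,133) with the tip near (257,172), and the tube mouth near (207,222). In the side view the handle runs (238,375)–(250,332), the tip is at (267,265), and the tube is near (288,130).

```bash
cat > h.py <<'E'
import cv2,numpy as np
def ray(d,px):
    u=cv2.undistortPoints(np.float64(px).reshape(-1,1,2),d["K"],d["dist"]).reshape(-1,2)
    v=np.c_[u[:,0],-u[:,1],-np.ones(len(u))]
    T=d["cam_to_world"];return T[:3,3],v@T[:3,:3].T
def plane(d,px,z):
    o,v=ray(d,px);return o+v*((z-o[2])/v[:,2])[:,None]
def cloud(d):
    h,w=d["range_z"].shape
    px=np.stack(np.meshgrid(np.arange(w),np.arange(h)),-1).reshape(-1,2)
    o,v=ray(d,px);P=o+v*d["range_z"].reshape(-1,1)
    P[d["range_z"].ravel()==0]=np.nan
    return P.reshape(h,w,3)
def tri(ds,pxs):
    A=np.zeros((3,3));b=np.zeros(3)
    for d,p in zip(ds,pxs):
        o,v=ray(d,[p]);v=v[0]/np.linalg.norm(v);M=np.eye(3)-np.outer(v,v);A+=M;b+=M@o
    return np.linalg.solve(A,b)
E
python3 - <<'E'
from h import *
from plant import vision
for n in("scene","side"):
    d=dict(np.load(n+"0.npz"));C=cloud(d)
    hsv=cv2.cvtColor(d["image"],cv2.COLOR_BGR2HSV)
    m=cv2.inRange(hsv,(20,130,80),(32,255,255))
    k,l,st,ce=cv2.connectedComponentsWithStats(m)
    for i in range(1,k):
        if st[i,4]>25:
            ys,xs=np.where(l==i);p=np.c_[xs,ys].astype(float)
            P=plane(d,p,.056);c=P.mean(0);u,s,vt=np.linalg.svd(P-c);t=(P-c)@vt[0]
            print(n,st[i],ce[i].round(1),"c",c.round(3),"dir",vt[0].round(3),t.min().round(3),t.max().round(3),"depth z",np.nanmedian(C[l==i],0).round(3))
    im=d["image"]
    x0,y0,x1,y1=(95,180,265,340) if n=="scene" else (255,60,400,190)
    # tube-mouth region cloud
    for (u,v) in ([(207,222),(203,228),(196,238),(213,218)] if n=="scene" else [(288,128),(295,135),(290,135),(300,145)]): print((u,v),C[v,u].round(3))
    cv2.imwrite(f"pics/{n}c.png",cv2.resize(im[y0:y1,x0:x1],None,fx=4,fy=4,interpolation=cv2.INTER_CUBIC))
a=cv2.imread("pics/scenec.png");b=cv2.imread("pics/sidec.png")
a=a[:400,200:];o=np.zeros((600,800,3),np.uint8)
im=dict(np.load("scene0.npz"))["image"][190:290,165:265];o[:400,:400]=cv2.resize(im,(400,400))
im=dict(np.load("side0.npz"))["image"][100:200,260:360];o[:400,400:]=cv2.resize(im,(400,400))
cv2.imwrite("pics/mouth0.png",o[:400])
E
```

```text
scene [279 128  13  15  55] [285.2 135.1] c [0.517 0.354 0.056] dir [-0.128  0.992 -0.   ] -0.035 0.037 depth z [0.519 0.351 0.059]
scene [333 192  16  13  92] [340.5 198.3] c [0.761 0.232 0.056] dir [0.675 0.738 0.   ] -0.018 0.023 depth z [0.756 0.242 0.044]
(207, 222) [ 0.599 -0.087  0.156]
(203, 228) [ 0.596 -0.097  0.143]
(196, 238) [ 0.592 -0.117  0.126]
(213, 218) [0.515 0.028 0.002]
side [228  62   8  10  34] [230.9  66.1] c [ 0.873 -0.401  0.056] dir [ 0.142 -0.99  -0.   ] -0.025 0.024 depth z [ 0.872 -0.397  0.06 ]
side [229  80   9  16  74] [233.3  87.6] c [ 0.823 -0.306  0.056] dir [ 0.342 -0.94  -0.   ] -0.034 0.037 depth z [ 0.826 -0.311  0.051]
side [141 264  25  21 286] [154.9 276.3] c [0.721 0.283 0.056] dir [0.638 0.77  0.   ] -0.023 0.022 depth z [0.723 0.282 0.045]
side [233 329  20  53 356] [242.5 354.9] c [0.514 0.352 0.056] dir [ 0.124 -0.992  0.   ] -0.041 0.043 depth z [0.513 0.355 0.062]
(288, 128) [ 0.608 -0.143  0.108]
(295, 135) [ 0.578 -0.096  0.135]
(290, 135) [ 0.583 -0.074  0.152]
(300, 145) [ 0.573 -0.133  0.075]
```

View pics/mouth0.png

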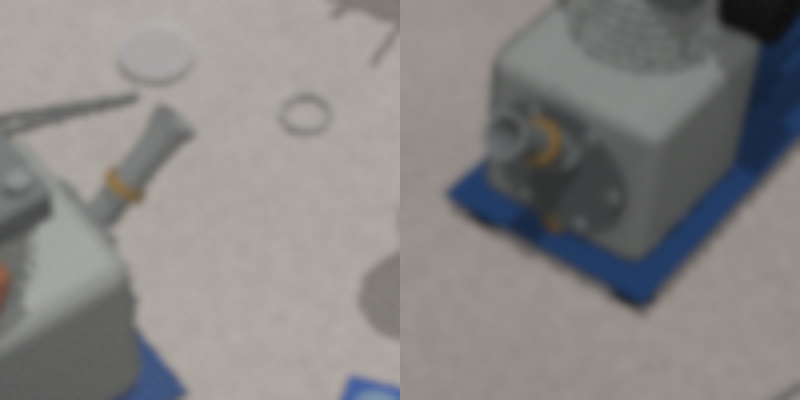

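The crops show the tube mouth centre at about scene (209.7,219.5) and side (286.7,133), plus the blue base edges. I'll triangulate both for the mouth and the tube heading.

Run:
```python
from h import *
a=dict(np.load("scene0.npz"));b=dict(np.load("side0.npz"))
M=tri([a,b],[(209.7,219.5),(286.7,133)]);print("mouth tri",M.round(4))
print("plane z.15",plane(a,[(209.7,219.5)],.15).round(4),plane(b,[(286.7,133)],.15).round(4))
# base corners in side: crop px/4+offset
for z in(0.015,):
    P=plane(b,[(260+(447-400)/4,100+192/4),(260+(640-400)/4,100+300/4),(360,138)],z);print(P.round(3))
    v=P[1]-P[0];print("x edge az",np.degrees(np.arctan2(v[1],v[0])),np.linalg.norm(v)); v=P[1]-P[2];print("y edge az",np.degrees(np.arctan2(v[1],v[0])))
for n,d in(("scene",a),("side",b)):
    C=cloud(d);hsv=cv2.cvtColor(d["image"],cv2.COLOR_BGR2HSV)
    m=cv2.inRange(hsv,(105,100,40),(125,255,255))>0
    m&=(C[...,2]<.03)&(C[...,2]>0.003)&(C[...,1]<0)&(abs(C[...,0]-.55)<.2)
    P=C[m];rc=cv2.minAreaRect(P[:,:2].astype(np.float32)*1000);print(n,m.sum(),rc,np.median(P[:,2]))
# copper band on tube
    C2=(C[...,2]>.1)&(C[...,2]<.17)&(C[...,1]>-.13)&(C[...,1]<0)&(abs(C[...,0]-.59)<.06)
    P=C[C2];P=P[P[:,1]>-.105];c=P.mean(0);vt=np.linalg.svd(P-c)[2];print("tube pts",len(P),c.round(3),vt[0].round(3))
```

```text
mouth tri [ 0.5941 -0.0763  0.1513]
plane z.15 [[ 0.5963 -0.0746  0.15  ]] [[ 0.5921 -0.0797  0.15  ]]
[[ 0.651 -0.157  0.015]
 [ 0.51  -0.112  0.015]
 [ 0.449 -0.277  0.015]]
x edge az 162.32031014855264 0.14810952877919073
y edge az 69.52303564127419
scene 1991 ((614.4105834960938, -249.7732391357422), (453.19256591796875, 124.07014465332031), 58.298851013183594) 0.02520649509844941
tube pts 175 [ 0.593 -0.089  0.144] [0.106 0.839 0.534]
side 1333 ((546.3117065429688, -200.25439453125), (491.302978515625, 195.6257781982422), 42.323577880859375) 0.027176119162498402
tube pts 165 [ 0.589 -0.086  0.141] [-0.4   -0.595 -0.697]
```

Request:
drive_tool([
  {"tz": 1,"tx": 1,"ty": 0.5,"wz": 0.14,"claw": 1},
  {"tz": 1,"tx": 1,"ty": 0.5,"wz": 0.14,"claw": 1},
  {"tz": 1,"tx": 1,"ty": 1,"wz": 0.14,"claw": 1},
  {"tz": 1,"tx": 1,"ty": 1,"wz": 0.14,"claw": 1},
  {"tz": 0.5,"tx": 1,"ty": 1,"wz": 0.14,"claw": 1},
  {"tx": 0.7,"ty": 1,"wz": 0.14,"claw": 1},
  {"tx": 0.7,"ty": 1,"wz": 0.14,"claw": 1},
  {"tx": 0.5,"ty": 1,"wz": 0.14,"claw": 1},
])

```text
validation failed for argument at $.ta...
```

Request:
drive_tool([
  {"tx": 1,"ty": 0.5,"tz": 1,"wx": 0,"wy": 0,"wz": 0.13,"claw": 1},
  {"tx": 1,"ty": 0.5,"tz": 1,"wx": 0,"wy": 0,"wz": 0.13,"claw": 1},
  {"tx": 1,"ty": 1,"tz": 1,"wx": 0,"wy": 0,"wz": 0.13,"claw": 1},
  {"tx": 1,"ty": 1,"tz": 1,"wx": 0,"wy": 0,"wz": 0.13,"claw": 1},
  {"tx": 1,"ty": 1,"tz": 0.5,"wx": 0,"wy": 0,"wz": 0.13,"claw": 1},
  {"tx": 0.7,"ty": 1,"tz": 0,"wx": 0,"wy": 0,"wz": 0.13,"claw": 1},
  {"tx": 0.7,"ty": 1,"tz": 0,"wx": 0,"wy": 0,"wz": 0.13,"claw": 1},
  {"tx": 0.5,"ty": 1,"tz": 0,"wx": 0,"wy": 0,"wz": 0.13,"claw": 1},
], force=40)

```text
clock: 0.9
tool_pos: [0.3664, -0.3945, 0.3793]
eef_rot: [0.779, 0.627, 0.0, -0.0]
contact_force: [0.8, 0.2, -0.4]
opening: 1.001
finger_force: 0.0
```

Request:
drive_tool([
  {"tx": 0.3,"ty": 1,"tz": 0,"wx": 0,"wy": 0,"wz": 0.04,"claw": 1},
  {"tx": 0.3,"ty": 1,"tz": 0,"wx": 0,"wy": 0,"wz": 0.04,"claw": 1},
  {"tx": 0.3,"ty": 1,"tz": 0,"wx": 0,"wy": 0,"wz": 0.04,"claw": 1},
  {"tx": 0.3,"ty": 1,"tz": 0,"wx": 0,"wy": 0,"wz": 0.04,"claw": 1},
  {"tx": 0.3,"ty": 1,"tz": 0,"wx": 0,"wy": 0,"wz": 0.04,"claw": 1},
  {"tx": 0.3,"ty": 1,"tz": 0,"wx": 0,"wy": 0,"wz": 0.04,"claw": 1},
  {"tx": 0.3,"ty": 1,"tz": 0,"wx": 0,"wy": 0,"wz": 0.04,"claw": 1},
  {"tx": 0.3,"ty": 1,"tz": 0,"wx": 0,"wy": 0,"wz": 0.04,"claw": 1},
])

```text
clock: 1.7
tool_pos: [0.4372, -0.1551, 0.3793]
eef_rot: [0.665, 0.746, -0.0, -0.0]
contact_force: [0.9, -1.5, -0.6]
opening: 1.001
finger_force: 0.0
```

Request:
drive_tool([
  {"tx": 0.3,"ty": 1,"tz": 0,"wx": 0,"wy": 0,"wz": 0,"claw": 1},
  {"tx": 0.3,"ty": 1,"tz": 0,"wx": 0,"wy": 0,"wz": 0,"claw": 1},
  {"tx": 0.3,"ty": 1,"tz": 0,"wx": 0,"wy": 0,"wz": 0,"claw": 1},
  {"tx": 0.3,"ty": 1,"tz": 0,"wx": 0,"wy": 0,"wz": 0,"claw": 1},
  {"tx": 0.3,"ty": 0.6,"tz": 0,"wx": 0,"wy": 0,"wz": 0,"claw": 1},
  {"tx": 0.3,"ty": 0,"tz": 0,"wx": 0,"wy": 0,"wz": 0,"claw": 1},
  {"tx": 0,"ty": 0,"tz": 0,"wx": 0,"wy": 0,"wz": 0,"claw": 1},
  {"tx": 0,"ty": 0,"tz": 0,"wx": 0,"wy": 0,"wz": 0,"claw": 1},
])

```text
clock: 2.5
tool_pos: [0.491, -0.02, 0.379]
eef_rot: [0.667, 0.745, -0.001, -0.0]
contact_force: [-1.3, 1.0, -0.1]
opening: 1.002
finger_force: 0.0
```

```bash
cat > snap.py <<'E'
import sys
from h import *
from plant import r,vision
n,o=sys.argv[1:]
d=vision.snapshot(n);np.savez(o+".npz",**d);cv2.imwrite(f"pics/{o}.png",cv2.resize(d["image"],(768,576),interpolation=cv2.INTER_CUBIC))
s=r.get_state();print(s["clock"],s["tool_pos"].round(4),s["eef_rot"].round(4));print(d["cam_to_world"].round(3).tolist())
E
python3 snap.py wrist w1
```

```text
2.55 [ 0.4909 -0.02    0.3791] [ 6.669e-01  7.451e-01 -7.000e-04 -1.000e-04]
[[0.994, -0.106, -0.03, 0.483], [0.11, 0.951, 0.288, 0.055], [-0.002, -0.29, 0.957, 0.516], [0.0, 0.0, 0.0, 1.0]]
```

View pics/w1.png

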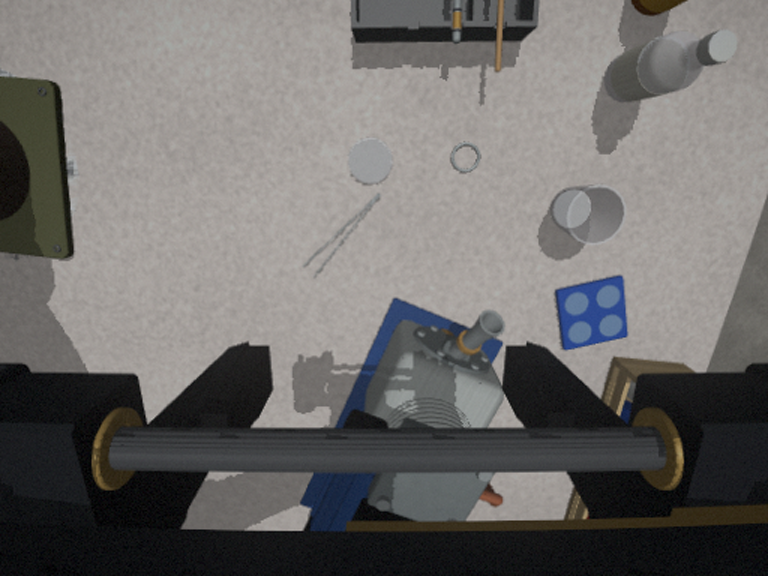

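The wrist view shows the tube mouth at about (490,322), with the band at (468,343). The compressor base edges run (395,298)–(302,503) and (395,298)–(503,342) in the 1.5x picture. The dipstick tip is at (457,38).

Run:
```python
from h import *
d=dict(np.load("w1.npz"));s=1.5;C=cloud(d)
M=plane(d,[np.array((490,322))/s],.15)[0];print("mouth",M.round(4),"cloud",C[214,326].round(4))
P=plane(d,np.array([(395,298),(302,503),(503,342)])/s,.012);print(P.round(3))
for i in(1,2):
    v=P[0]-P[i];print(np.degrees(np.arctan2(v[1],v[0])),np.linalg.norm(v))
hsv=cv2.cvtColor(d["image"],cv2.COLOR_BGR2HSV)
print("tip plane",plane(d,[np.array((457,40))/s],.052).round(4))
# blue mask left edge line fit
m=cv2.inRange(hsv,(105,110,30),(125,255,255)); 
pts=[]
for y in range(205,330):
    xs=np.where(m[y,195:300])[0]
    if len(xs)>3: pts.append((195+xs[0],y))
Q=plane(d,pts,.012)[:,:2].astype(np.float32)
vx,vy,x,y=cv2.fitLine(Q,cv2.DIST_HUBER,0,.01,.01).ravel();print("left edge az",np.degrees(np.arctan2(vy,vx)),len(Q))
# tube points in cloud above crankcase near mouth
m=(np.linalg.norm(C-M,axis=-1)<.05)&(C[...,2]>.115)
P=C[m];c=P.mean(0);w,vt=np.linalg.svd(P-c)[1:];print(len(P),c.round(3),vt[0].round(3),w.round(3))
big=cv2.resize(d["image"][190:260,270:350],(800,700),interpolation=cv2.INTER_CUBIC)[:600];cv2.imwrite("pics/w1m.png",big)
```

```text
mouth [ 0.5916 -0.0756  0.15  ] cloud [ 0.5944 -0.0795  0.1368]
[[ 0.51  -0.107  0.012]
 [ 0.411 -0.437  0.012]
 [ 0.654 -0.15   0.012]]
73.29172678542767 0.34454770514897753
163.21538361516494 0.1508425069737651
tip plane [[0.5373 0.1754 0.052 ]]
left edge az 73.01995 95
524 [ 0.587 -0.09   0.139] [-0.37  -0.8   -0.473] [0.382 0.158 0.147]
```

View pics/w1m.png

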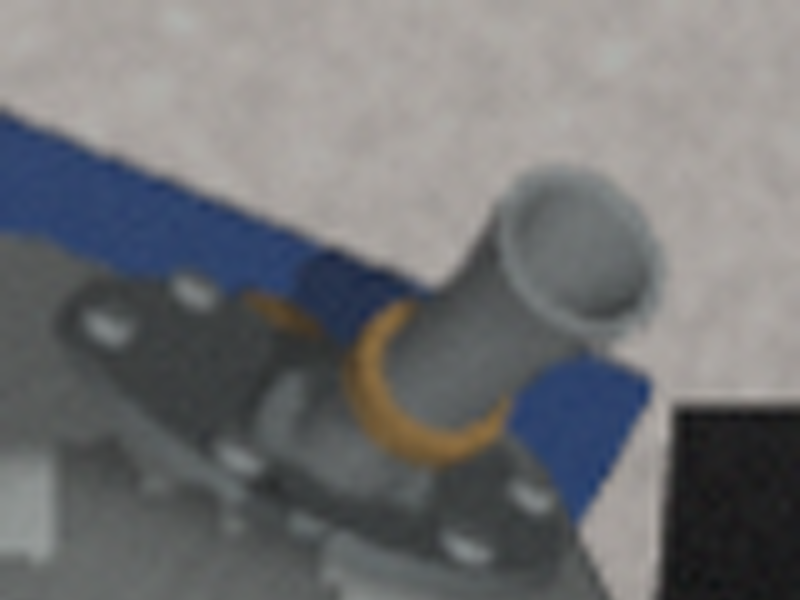

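The crop shows the mouth ellipse centred at (580,252) and the copper band centred near (432,383), about 10x scale.

Run:
```python
from h import *
d=dict(np.load("w1.npz"))
c=lambda x,y:(270+x/10-.45,190+y/10-.45)
M=plane(d,[c(580,252)],.15)[0];print("mouth",M.round(4))
T=np.linalg.inv(d["cam_to_world"])
for az in(60,66,70,73,76,80):
    a=np.radians(az);n=np.array([np.cos(a)*.766,np.sin(a)*.766,.643])
    out=[]
    for s in(.02,.03,.04,.06):
        p=T[:3,:3]@(M-n*s)+T[:3,3];q=cv2.projectPoints(np.array([[p[0],-p[1],-p[2]]]),np.zeros(3),np.zeros(3),d["K"],d["dist"])[0].ravel()
        out.append(((q-[270-.45,190-.45])*10).round(0).tolist())
    print(az,out)
```

```text
mouth [ 0.5929 -0.0756  0.15  ]
60 [[490.0, 300.0], [447.0, 323.0], [406.0, 345.0], [329.0, 386.0]]
66 [[499.0, 306.0], [461.0, 331.0], [424.0, 356.0], [354.0, 402.0]]
70 [[505.0, 309.0], [470.0, 336.0], [436.0, 362.0], [372.0, 411.0]]
73 [[510.0, 311.0], [477.0, 339.0], [445.0, 366.0], [385.0, 417.0]]
76 [[515.0, 313.0], [485.0, 342.0], [455.0, 370.0], [400.0, 422.0]]
80 [[522.0, 315.0], [495.0, 345.0], [468.0, 374.0], [419.0, 428.0]]
```

Request:
drive_tool([
  {"tx": 0,"ty": 1,"tz": 0,"wx": 0,"wy": 0,"wz": 0,"claw": 1},
  {"tx": 0,"ty": 1,"tz": 0,"wx": 0,"wy": 0,"wz": 0,"claw": 1},
  {"tx": 0,"ty": 1,"tz": 0,"wx": 0,"wy": 0,"wz": 0,"claw": 1},
  {"tx": 0,"ty": 1,"tz": -0.5,"wx": 0,"wy": 0,"wz": 0,"claw": 1},
  {"tx": 0,"ty": 1,"tz": -0.5,"wx": 0,"wy": 0,"wz": 0,"claw": 1},
  {"tx": 0,"ty": 1,"tz": -0.5,"wx": 0,"wy": 0,"wz": 0,"claw": 1},
  {"tx": 0,"ty": 1,"tz": -0.5,"wx": 0,"wy": 0,"wz": 0,"claw": 1},
  {"tx": 0,"ty": 1,"tz": -0.5,"wx": 0,"wy": 0,"wz": 0,"claw": 1},
])

```text
clock: 3.35
tool_pos: [0.4916, 0.2212, 0.3038]
eef_rot: [0.667, 0.745, -0.0, 0.0]
contact_force: [0.1, -0.7, 0.5]
opening: 0.997
finger_force: 0.0
```

Request:
drive_tool([
  {"tx": 0.2,"ty": 1,"tz": -0.5,"wx": 0,"wy": 0,"wz": 0,"claw": 1},
  {"tx": 0.2,"ty": 1,"tz": -0.5,"wx": 0,"wy": 0,"wz": 0,"claw": 1},
  {"tx": 0.2,"ty": 0.5,"tz": -0.5,"wx": 0,"wy": 0,"wz": 0,"claw": 1},
  {"tx": 0.2,"ty": 0.5,"tz": -0.5,"wx": 0,"wy": 0,"wz": 0,"claw": 1},
  {"tx": 0,"ty": 0.5,"tz": -0.5,"wx": 0,"wy": 0,"wz": 0,"claw": 1},
  {"tx": 0,"ty": 0.5,"tz": 0,"wx": 0,"wy": 0,"wz": 0,"claw": 1},
  {"tx": 0,"ty": 0,"tz": 0,"wx": 0,"wy": 0,"wz": 0,"claw": 1},
  {"tx": 0,"ty": 0,"tz": 0,"wx": 0,"wy": 0,"wz": 0,"claw": 1},
])

```text
clock: 4.15
tool_pos: [0.5157, 0.3414, 0.2303]
eef_rot: [0.666, 0.746, 0.0, 0.0]
contact_force: [-0.3, -0.4, -0.0]
opening: 1.002
finger_force: 0.0
```

```bash
python3 snap.py wrist w2
```

```text
4.2 [0.5159 0.3409 0.2304] [6.663e-01 7.456e-01 4.000e-04 5.000e-04]
[[0.994, -0.107, -0.033, 0.507], [0.112, 0.951, 0.287, 0.416], [0.0, -0.289, 0.957, 0.368], [0.0, 0.0, 0.0, 1.0]]
```

View pics/w2.png

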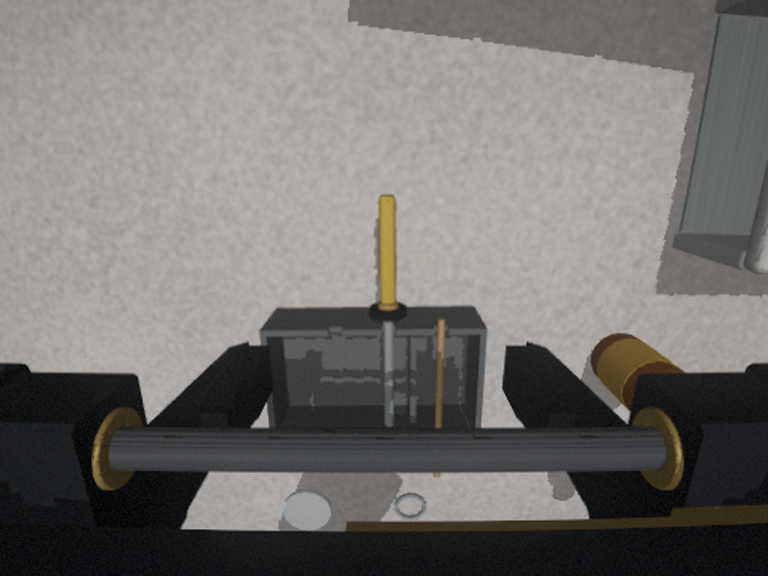

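The handle runs from (387,197) to (388,308) here, nearly aligned with the tool, and the collar is at (388,311). Now the exact pose.

Run:
```python
from h import *
from plant import r
d=dict(np.load("w2.npz"));C=cloud(d)
hsv=cv2.cvtColor(d["image"],cv2.COLOR_BGR2HSV);m=cv2.inRange(hsv,(20,130,60),(32,255,255))
m[:,:240]=0;m[:,280:]=0;m[:120]=0;m[215:]=0
ys,xs=np.where(m);P=plane(d,np.c_[xs,ys],.061);t=P[:,:2].astype(np.float32)
rc=cv2.minAreaRect(t*1000);print(rc,"z",np.nanmedian(C[m>0],0))
vx,vy,x,y=cv2.fitLine(t,cv2.DIST_L2,0,.01,.01).ravel();print("az",np.degrees(np.arctan2(-abs(vy),vx*(-1 if vy>0 else 1))),x,y)
from scipy.spatial.transform import Rotation as R
print(R.from_quat(r.get_state()["eef_rot"]).as_matrix().round(3).tolist())
```

```text
((514.1981811523438, 352.9588928222656), (11.309868812561035, 81.18972778320312), 6.740802764892578) z [0.51404023 0.35549862 0.05980098]
az -82.87775 0.5139536 0.35477167
[[-0.112, 0.994, 0.001], [0.994, 0.112, -0.0], [-0.0, 0.001, -1.0]]
```

Request:
drive_tool([
  {"tx": 0,"ty": 0.14,"tz": -0.8,"wx": -0.083,"wy": -0.01,"wz": 0.012,"claw": 0.1},
  {"tx": 0,"ty": 0.14,"tz": -0.8,"wx": -0.083,"wy": -0.01,"wz": 0,"claw": 0.1},
  {"tx": 0,"ty": 0,"tz": -0.8,"wx": -0.083,"wy": -0.01,"wz": 0,"claw": 0.1},
  {"tx": 0,"ty": 0,"tz": -0.8,"wx": -0.083,"wy": -0.01,"wz": 0,"claw": 0.1},
  {"tx": -0.04,"ty": 0,"tz": -0.8,"wx": 0,"wy": 0,"wz": 0,"claw": 0.1},
  {"tx": 0,"ty": 0,"tz": -0.7,"wx": 0,"wy": 0,"wz": 0,"claw": 0.1},
  {"tx": 0,"ty": 0,"tz": 0,"wx": 0,"wy": 0,"wz": 0,"claw": 0.1},
  {"tx": 0,"ty": 0,"tz": 0,"wx": 0,"wy": 0,"wz": 0,"claw": 0.1},
])

```text
clock: 5.0
tool_pos: [0.5148, 0.3494, 0.0894]
eef_rot: [0.652, 0.738, -0.116, 0.13]
contact_force: [0.8, -0.6, 0.5]
opening: 0.546
finger_force: 0.0
```

Run:
```python
from plant import r
import numpy as np
from scipy.spatial.transform import Rotation as R
s=r.get_state();M=R.from_quat(s["eef_rot"]).as_matrix();print(s["tool_pos"],M.round(3).tolist(),s["q"].round(2),s["opening"])
G=np.array([.5142,.353,.052]);print("move units",((G+.011*M[:,2]-s["tool_pos"])/.03).round(3))
```

```text
[0.51480811 0.34942404 0.08937949] [[-0.117, 0.992, 0.042], [0.932, 0.124, -0.341], [-0.343, -0.001, -0.939]] [-0.62  1.   -0.37  1.5   0.67  1.06 -1.19] 0.5463737002334216
move units [-0.005 -0.006 -1.59 ]
```

Request:
drive_tool([
  {"tx": 0,"ty": 0,"tz": -0.6,"wx": 0,"wy": 0,"wz": 0,"claw": 0.1},
  {"tx": 0,"ty": 0,"tz": -0.6,"wx": 0,"wy": 0,"wz": 0,"claw": 0.1},
  {"tx": 0,"ty": 0,"tz": -0.39,"wx": 0,"wy": 0,"wz": 0,"claw": 0.1},
  {"tx": 0,"ty": 0,"tz": 0,"wx": 0,"wy": 0,"wz": 0,"claw": 0.1},
  {"tx": 0,"ty": 0,"tz": 0,"wx": 0,"wy": 0,"wz": 0,"claw": -0.3},
  {"tx": 0,"ty": 0,"tz": 0,"wx": 0,"wy": 0,"wz": 0,"claw": -0.6},
  {"tx": 0,"ty": 0,"tz": 0,"wx": 0,"wy": 0,"wz": 0,"claw": -1},
  {"tx": 0,"ty": 0,"tz": 0,"wx": 0,"wy": 0,"wz": 0,"claw": -1},
], force=40)

```text
clock: 5.8
tool_pos: [0.5144, 0.3504, 0.0413]
eef_rot: [0.651, 0.739, -0.115, 0.13]
contact_force: [-0.4, -0.6, -0.7]
opening: 0.208
finger_force: 0.0
```

Request:
drive_tool([
  {"tx": 0,"ty": 0,"tz": 0,"wx": 0,"wy": 0,"wz": 0,"claw": -1},
  {"tx": 0,"ty": 0,"tz": 0,"wx": 0,"wy": 0,"wz": 0,"claw": -1},
  {"tx": 0,"ty": 0,"tz": 0,"wx": 0,"wy": 0,"wz": 0,"claw": -1},
  {"tx": 0,"ty": 0,"tz": 0.2,"wx": 0,"wy": 0,"wz": 0,"claw": -1},
  {"tx": 0,"ty": 0,"tz": 0.5,"wx": 0,"wy": 0,"wz": 0,"claw": -1},
  {"tx": 0,"ty": 0,"tz": 0.8,"wx": 0,"wy": 0,"wz": 0,"claw": -1},
  {"tx": 0,"ty": 0,"tz": 0.8,"wx": 0,"wy": 0,"wz": 0,"claw": -1},
  {"tx": 0,"ty": 0,"tz": 0.7,"wx": 0,"wy": 0,"wz": 0,"claw": -1},
])

```text
clock: 6.6
tool_pos: [0.5142, 0.3504, 0.1331]
eef_rot: [0.651, 0.739, -0.115, 0.13]
contact_force: [0.6, 0.1, -0.5]
opening: 0.128
finger_force: 40.0
```

```bash
cat > goal.py <<'E'
# usage: goal.py s  -> remaining move to put collar origin s metres out of the mouth along the bore
import sys,numpy as np
from scipy.spatial.transform import Rotation as R
from plant import r
def frame(az,el):
    a,e=np.radians([az,el]);x=np.array([np.cos(a)*np.cos(e),np.sin(a)*np.cos(e),np.sin(e)])
    y=np.cross([0,0,1],x);y/=np.linalg.norm(y);return np.c_[x,y,np.cross(x,y)]
import json;cfg=json.load(open("cfg.json"))
R0=R.from_quat([.651,.739,-.115,.13]).as_matrix();p0=np.array([.5144,.3504,.0413])
D0=frame(-82.9,0);o0=np.array([.5142,.353,.052])+.051*D0[:,0]
Rh=R0.T@D0; oh=R0.T@(o0-p0)   # dipstick in tool
Rh=Rh@R.from_rotvec(cfg.get("slip",[0,0,0])).as_matrix() # optional correction
M=np.array(cfg["M"]);n=-frame(cfg["az"]-180,-40)[:,0]
s_=r.get_state();Rc=R.from_quat(s_["eef_rot"]).as_matrix();pc=s_["tool_pos"]
oc=pc+Rc@oh;xd=(Rc@Rh)[:,0]
def go(o,D):
    Rt=D@Rh.T;pt=o-Rt@oh
    print("target tcp",pt.round(4),"units t",((pt-pc)/.03).round(3),"w",(R.from_matrix(Rt@Rc.T).as_rotvec()/np.radians(60)).round(3))
if __name__=="__main__":
    print("clock",s_["clock"],"F",s_["contact_force"].round(1),"q",s_["q"].round(2),"origin",oc.round(4),"tip",(oc+.13*xd).round(4),"az/el",np.degrees([np.arctan2(xd[1],xd[0]),np.arcsin(xd[2])]).round(2))
    v=oc-M;print("along bore",(v@n).round(4),"off-axis origin",(v-(v@n)*n).round(4),"tip off",(v+.13*xd-((v+.13*xd)@n)*n).round(4))
    if len(sys.argv)==2: go(M+float(sys.argv[1])*n,frame(cfg["az"]-180,-40))
    else: go(np.array(list(map(float,sys.argv[1:4]))),frame(float(sys.argv[4]),0))
E
echo '{"M":[0.5929,-0.0756,0.15],"az":73}'>cfg.json; python3 goal.py 0.17
```

```text
clock 6.6 F [ 0.6  0.1 -0.5] q [-0.61  0.94 -0.39  1.48  0.64  1.12 -1.15] origin [0.5203 0.3024 0.1438] tip [0.5363 0.1734 0.1438] az/el [-8.294e+01  1.000e-02]
along bore 0.2567 off-axis origin [-0.1301  0.19   -0.1712] tip off [-0.0938  0.1276 -0.1127]
target tcp [0.6437 0.091  0.2822] units t [ 4.316 -8.648  4.97 ] w [ 0.669 -0.058 -0.384]
```

Request:
drive_tool([
  {"tx": 0.2,"ty": -0.2,"tz": 0.8,"wx": 0,"wy": 0,"wz": 0,"claw": -1},
  {"tx": 0.3,"ty": -0.5,"tz": 0.8,"wx": 0,"wy": 0,"wz": 0,"claw": -1},
  {"tx": 0.4,"ty": -0.7,"tz": 0.8,"wx": 0.08,"wy": -0.007,"wz": -0.046,"claw": -1},
  {"tx": 0.4,"ty": -0.8,"tz": 0.7,"wx": 0.08,"wy": -0.007,"wz": -0.046,"claw": -1},
  {"tx": 0.4,"ty": -0.8,"tz": 0.6,"wx": 0.08,"wy": -0.007,"wz": -0.046,"claw": -1},
  {"tx": 0.4,"ty": -0.8,"tz": 0.5,"wx": 0.08,"wy": -0.007,"wz": -0.046,"claw": -1},
  {"tx": 0.4,"ty": -0.8,"tz": 0.4,"wx": 0.08,"wy": -0.007,"wz": -0.046,"claw": -1},
  {"tx": 0.4,"ty": -0.8,"tz": 0.3,"wx": 0.08,"wy": -0.007,"wz": -0.046,"claw": -1},
])

```text
clock: 7.4
tool_pos: [0.6017, 0.187, 0.2804]
eef_rot: [0.764, 0.64, 0.07, -0.037]
contact_force: [1.2, 0.1, -2.2]
opening: 0.128
finger_force: 40.0
```

Request:
drive_tool([
  {"tx": 0.4,"ty": -0.8,"tz": 0.1,"wx": 0.08,"wy": -0.007,"wz": -0.046,"claw": -1},
  {"tx": 0.4,"ty": -0.8,"tz": 0,"wx": 0.08,"wy": -0.007,"wz": -0.046,"claw": -1},
  {"tx": 0.4,"ty": -0.7,"tz": 0,"wx": 0.03,"wy": -0.002,"wz": -0.016,"claw": -1},
  {"tx": 0.3,"ty": -0.5,"tz": 0,"wx": 0,"wy": 0,"wz": 0,"claw": -1},
  {"tx": 0.3,"ty": -0.25,"tz": 0,"wx": 0,"wy": 0,"wz": 0,"claw": -1},
  {"tx": 0,"ty": 0,"tz": 0,"wx": 0,"wy": 0,"wz": 0,"claw": -1},
  {"tx": 0,"ty": 0,"tz": 0,"wx": 0,"wy": 0,"wz": 0,"claw": -1},
  {"tx": 0,"ty": 0,"tz": 0,"wx": 0,"wy": 0,"wz": 0,"claw": -1},
])

```text
clock: 8.2
tool_pos: [0.6542, 0.0994, 0.2813]
eef_rot: [0.789, 0.589, 0.139, -0.104]
contact_force: [0.3, -0.4, -0.8]
opening: 0.125
finger_force: 40.0
```

```bash
python3 goal.py 0.17
python3 - <<'E'
from h import *
from plant import vision
o=np.zeros((600,800,3),np.uint8)
for n,(x,y),off in(("scene",(165,160),0),("side",(235,80),400)):
    d=vision.snapshot(n);np.savez(n+"1.npz",**d);o[:600,off:off+400]=cv2.resize(d["image"][y:y+150,x:x+100],(400,600),interpolation=cv2.INTER_CUBIC)
cv2.imwrite("pics/pre.png",o)
d=vision.snapshot("wrist");np.savez("w3.npz",**d)
E
```

```text
clock 8.2 F [ 0.3 -0.4 -0.8] q [ 0.31  0.75 -0.72  1.54  0.22  0.83 -0.64] origin [0.6417 0.0572 0.2584] tip [ 0.6129 -0.0381  0.1748] az/el [-106.78  -40.02]
along bore 0.1779 off-axis origin [ 0.0089  0.0025 -0.006 ] tip off [ 0.0093  0.0024 -0.006 ]
target tcp [0.6437 0.091  0.2822] units t [-0.35  -0.279  0.03 ] w [-0.001 -0.001 -0.005]
```

View pics/pre.png

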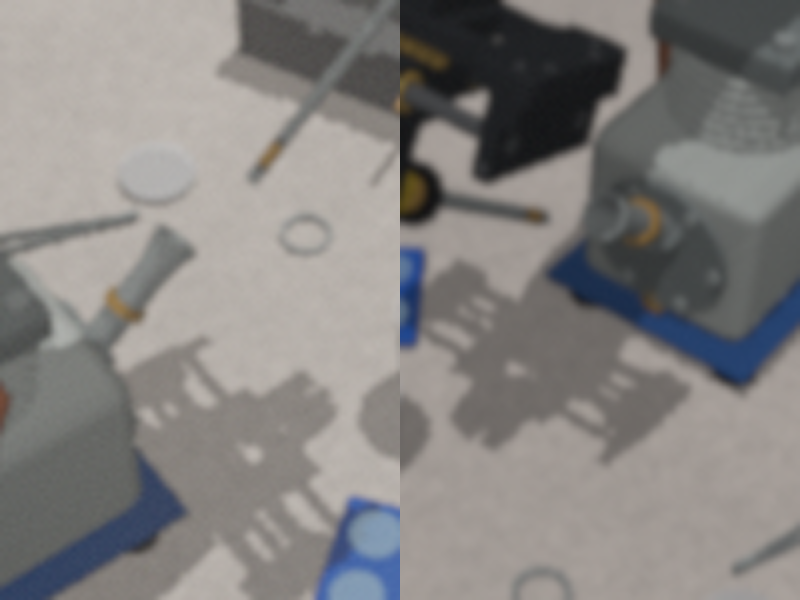

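The views show the tip at scene-crop (253,178) and side-crop (546,218), and the mouth at (179,239) and (606,213). I'll triangulate the tip, rod and mouth the same way to compare them.

```bash
python3 - <<'E'
from h import *
a=dict(np.load("scene1.npz"));b=dict(np.load("side1.npz"))
f=lambda x,y:(165+x/4-.375,160+y/4-.375);g=lambda x,y:(235+(x-400)/4-.375,80+y/4-.375)
print("tip",tri([a,b],[f(253,178),g(546,217)]).round(4),"mouth",tri([a,b],[f(179,239),g(606,213)]).round(4))
def nrm(d,p,q):
    v=ray(d,[p,q])[1];return np.cross(v[0],v[1])
def dirn(s1,s2):
    v=np.cross(nrm(a,*s1),nrm(b,*s2));v/=np.linalg.norm(v);v*=-np.sign(v[2]);return v.round(3),np.degrees([np.arctan2(v[1],v[0]),np.arcsin(v[2])]).round(1)
print("rod",dirn((f(253,178),f(385,10)),(g(440,198),g(546,217))))
print("tube",dirn((f(179,239),f(125,302)),(g(606,213),g(648,221))))
E
python3 - <<'E'
import cv2,numpy as np
im=np.load("w3.npz")["image"];cv2.imwrite("pics/w3.png",cv2.resize(im,(768,576),interpolation=cv2.INTER_CUBIC))
E
```

```text
tip [ 0.6139 -0.0356  0.1766] mouth [ 0.5945 -0.0764  0.1517]
rod (array([-0.219, -0.733, -0.645]), array([-106.6,  -40.1]))
tube (array([-0.262, -0.729, -0.633]), array([-109.8,  -39.3]))
```

View pics/w3.png

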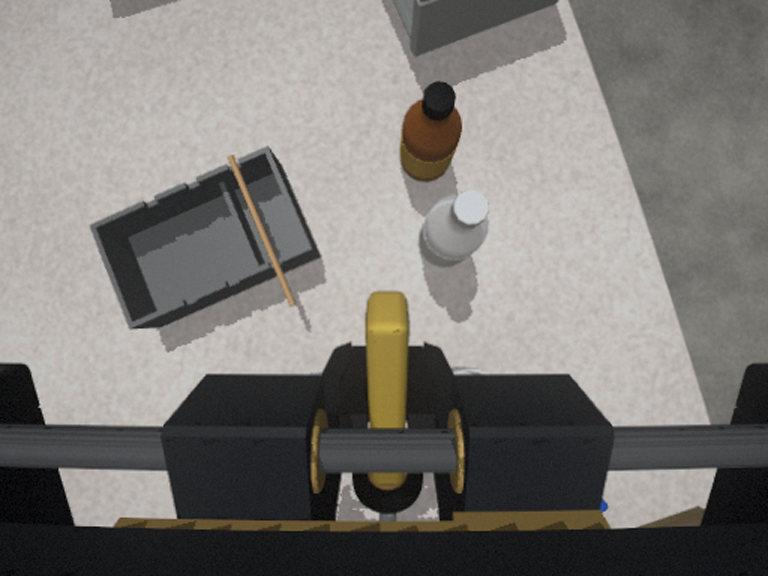

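The wrist view shows the handle centred between the pads (388,390) and straight, with the tray and stick undisturbed. The hand model and the triangulated tip agree to about 2 mm. Moving to tip about 12 mm outside the mouth.

```bash
echo '{"M":[0.5933,-0.0762,0.1505],"az":73}'>cfg.json; python3 goal.py 0.142
```

```text
clock 8.35 F [-0.8 -0.7 -1.7] q [ 0.31  0.75 -0.72  1.54  0.22  0.83 -0.64] origin [0.6419 0.0559 0.2581] tip [ 0.613  -0.0394  0.1746] az/el [-106.88  -39.99]
along bore 0.1768 off-axis origin [ 0.009   0.0026 -0.0061] tip off [ 0.0092  0.0025 -0.0061]
target tcp [0.6378 0.0699 0.2647] units t [-0.558 -0.938 -0.544] w [-0.    -0.001 -0.003]
```

Request:
drive_tool([
  {"tx": -0.3,"ty": -0.08,"tz": 0.2,"wx": 0,"wy": 0,"wz": -0.003,"claw": -1},
  {"tx": -0.05,"ty": -0.2,"tz": -0.2,"wx": 0,"wy": 0,"wz": 0,"claw": -1},
  {"tx": -0.05,"ty": -0.2,"tz": -0.2,"wx": 0,"wy": 0,"wz": 0,"claw": -1},
  {"tx": -0.05,"ty": -0.2,"tz": -0.2,"wx": 0,"wy": 0,"wz": 0,"claw": -1},
  {"tx": -0.1,"ty": -0.26,"tz": -0.14,"wx": 0,"wy": 0,"wz": 0,"claw": -1},
  {"tx": 0,"ty": 0,"tz": 0,"wx": 0,"wy": 0,"wz": 0,"claw": -1},
  {"tx": 0,"ty": 0,"tz": 0,"wx": 0,"wy": 0,"wz": 0,"claw": -1},
  {"tx": 0,"ty": 0,"tz": 0,"wx": 0,"wy": 0,"wz": 0,"claw": -1},
])

```text
clock: 9.15
tool_pos: [0.6389, 0.0689, 0.2649]
eef_rot: [0.791, 0.586, 0.14, -0.103]
contact_force: [0.6, -0.4, -0.9]
opening: 0.127
finger_force: 40.0
```

```bash
python3 goal.py 0.142
python3 - <<'E'
from h import *
from plant import vision
o=np.zeros((480,800,3),np.uint8)
for n,(x,y),off in(("scene",(185,180),0),("side",(250,105),400)):
    d=vision.snapshot(n);np.savez(n+"2.npz",**d);o[:,off:off+400]=cv2.resize(d["image"][y:y+60,x:x+50],(400,480),interpolation=cv2.INTER_CUBIC)
cv2.imwrite("pics/pre2.png",o)
E
```

```text
clock 9.15 F [ 0.6 -0.4 -0.9] q [ 0.37  0.75 -0.72  1.6   0.22  0.78 -0.6 ] origin [0.626  0.0269 0.242 ] tip [ 0.5967 -0.0682  0.1584] az/el [-107.14  -40.03]
along bore 0.1417 off-axis origin [ 0.001  -0.0007  0.0004] tip off [ 0.0008 -0.0006  0.0004]
target tcp [0.6378 0.0699 0.2647] units t [-0.034  0.033 -0.008] w [-0.001 -0.     0.002]
```

View pics/pre2.png

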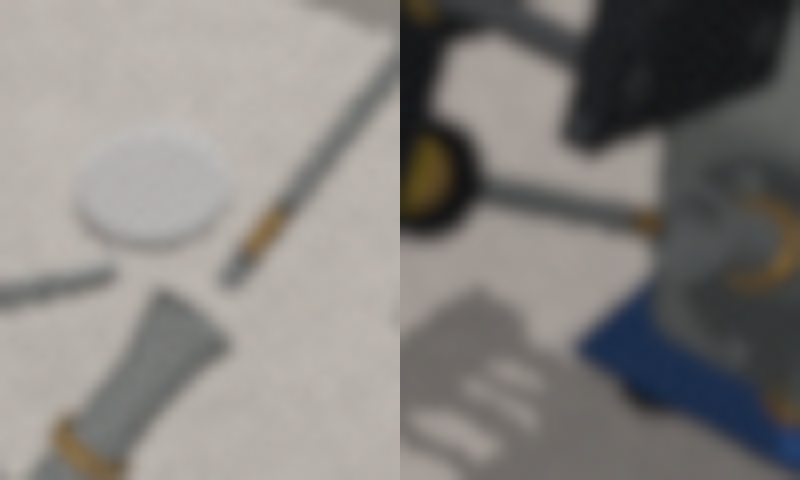

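The scene view has the rod line passing within about 1 mm of the mouth centre, with the tip at (228,284) and the mouth at (197,319). In the side view the line runs into the mouth. Inserting gently, with a small lateral trim.

Request:
drive_tool([
  {"tx": -0.045,"ty": 0.03,"tz": 0,"wx": 0,"wy": 0,"wz": 0.002,"claw": -1},
  {"tx": -0.045,"ty": -0.147,"tz": -0.129,"wx": 0,"wy": 0,"wz": 0,"claw": -1},
  {"tx": -0.045,"ty": -0.147,"tz": -0.129,"wx": 0,"wy": 0,"wz": 0,"claw": -1},
  {"tx": -0.045,"ty": -0.147,"tz": -0.129,"wx": 0,"wy": 0,"wz": 0,"claw": -1},
  {"tx": -0.045,"ty": -0.147,"tz": -0.129,"wx": 0,"wy": 0,"wz": 0,"claw": -1},
  {"tx": -0.045,"ty": -0.147,"tz": -0.129,"wx": 0,"wy": 0,"wz": 0,"claw": -1},
  {"tx": 0,"ty": 0,"tz": 0,"wx": 0,"wy": 0,"wz": 0,"claw": -1},
  {"tx": 0,"ty": 0,"tz": 0,"wx": 0,"wy": 0,"wz": 0,"claw": -1},
])

```text
clock: 10.05
tool_pos: [0.6306, 0.0471, 0.2452]
eef_rot: [0.791, 0.586, 0.139, -0.104]
contact_force: [0.4, 1.0, -1.4]
opening: 0.129
finger_force: 40.0
```

```bash
python3 goal.py 0.08; python3 -c "
from plant import r
print(r.get_state()['moment'])"
```

```text
clock 10.05 F [ 0.4  1.  -1.4] q [ 0.41  0.76 -0.72  1.65  0.23  0.74 -0.58] origin [0.6178 0.0051 0.2223] tip [ 0.5885 -0.0901  0.1387] az/el [-107.09  -40.  ]
along bore 0.1112 off-axis origin [-0.0004 -0.0001  0.0003] tip off [-0.0006 -0.0001  0.0003]
target tcp [0.6239 0.0245 0.2248] units t [-0.22  -0.756 -0.678] w [-0.    -0.001  0.001]
[-0.32572135  0.01037697 -0.04602535]
```

Request:
drive_tool([
  {"tx": -0.037,"ty": -0.125,"tz": -0.11,"wx": 0,"wy": 0,"wz": 0,"claw": -1},
  {"tx": -0.037,"ty": -0.125,"tz": -0.11,"wx": 0,"wy": 0,"wz": 0,"claw": -1},
  {"tx": -0.037,"ty": -0.125,"tz": -0.11,"wx": 0,"wy": 0,"wz": 0,"claw": -1},
  {"tx": -0.037,"ty": -0.125,"tz": -0.11,"wx": 0,"wy": 0,"wz": 0,"claw": -1},
  {"tx": -0.037,"ty": -0.125,"tz": -0.11,"wx": 0,"wy": 0,"wz": 0,"claw": -1},
  {"tx": -0.037,"ty": -0.125,"tz": -0.11,"wx": 0,"wy": 0,"wz": 0,"claw": -1},
  {"tx": 0,"ty": 0,"tz": 0,"wx": 0,"wy": 0,"wz": 0,"claw": -1},
  {"tx": 0,"ty": 0,"tz": 0,"wx": 0,"wy": 0,"wz": 0,"claw": -1},
])

```text
clock: 10.85
tool_pos: [0.6239, 0.0247, 0.2254]
eef_rot: [0.791, 0.587, 0.139, -0.104]
contact_force: [-0.1, 0.7, -0.3]
opening: 0.129
finger_force: 40.0
```

```bash
python3 goal.py 0.04; python3 -c "
from plant import r
print(r.get_state()['moment'])"
```

```text
clock 10.85 F [-0.1  0.7 -0.3] q [ 0.45  0.79 -0.72  1.68  0.25  0.7  -0.55] origin [ 0.6111 -0.0173  0.2025] tip [ 0.5819 -0.1125  0.119 ] az/el [-107.08  -39.99]
along bore 0.0806 off-axis origin [-0.0002 -0.0001  0.0002] tip off [-0.0004 -0.0001  0.0002]
target tcp [ 0.615  -0.0048  0.1991] units t [-0.296 -0.985 -0.877] w [-0.    -0.001  0.   ]
[-0.25920979 -0.02823667 -0.06729214]
```

Request:
drive_tool([
  {"tx": -0.042,"ty": -0.14,"tz": -0.125,"wx": 0,"wy": 0,"wz": 0,"claw": -1},
  {"tx": -0.042,"ty": -0.14,"tz": -0.125,"wx": 0,"wy": 0,"wz": 0,"claw": -1},
  {"tx": -0.042,"ty": -0.14,"tz": -0.125,"wx": 0,"wy": 0,"wz": 0,"claw": -1},
  {"tx": -0.042,"ty": -0.14,"tz": -0.125,"wx": 0,"wy": 0,"wz": 0,"claw": -1},
  {"tx": -0.042,"ty": -0.14,"tz": -0.125,"wx": 0,"wy": 0,"wz": 0,"claw": -1},
  {"tx": -0.042,"ty": -0.14,"tz": -0.125,"wx": 0,"wy": 0,"wz": 0,"claw": -1},
  {"tx": 0,"ty": 0,"tz": 0,"wx": 0,"wy": 0,"wz": 0,"claw": -1},
  {"tx": 0,"ty": 0,"tz": 0,"wx": 0,"wy": 0,"wz": 0,"claw": -1},
])

```text
clock: 11.65
tool_pos: [0.6163, -0.0005, 0.2029]
eef_rot: [0.791, 0.587, 0.139, -0.104]
contact_force: [0.5, 0.7, -0.4]
opening: 0.13
finger_force: 40.0
```

```bash
python3 goal.py 0.006; python3 -c "
from plant import r
print(r.get_state()['moment'])"
```

```text
clock 11.65 F [ 0.5  0.7 -0.4] q [ 0.49  0.81 -0.71  1.71  0.27  0.66 -0.51] origin [ 0.6035 -0.0425  0.18  ] tip [ 0.5743 -0.1377  0.0964] az/el [-107.08  -40.  ]
along bore 0.0459 off-axis origin [-0.  0. -0.] tip off [-0.0002  0.0001 -0.    ]
target tcp [ 0.6074 -0.0297  0.1773] units t [-0.298 -0.975 -0.854] w [-0.    -0.001  0.   ]
[-0.37596199 -0.0392205   0.01935187]
```

Request:
drive_tool([
  {"tx": -0.046,"ty": -0.155,"tz": -0.136,"wx": 0,"wy": 0,"wz": 0,"claw": -1},
  {"tx": -0.046,"ty": -0.155,"tz": -0.136,"wx": 0,"wy": 0,"wz": 0,"claw": -1},
  {"tx": -0.046,"ty": -0.155,"tz": -0.136,"wx": 0,"wy": 0,"wz": 0,"claw": -1},
  {"tx": -0.046,"ty": -0.155,"tz": -0.136,"wx": 0,"wy": 0,"wz": 0,"claw": -1},
  {"tx": -0.046,"ty": -0.155,"tz": -0.136,"wx": 0,"wy": 0,"wz": 0,"claw": -1},
  {"tx": -0.03,"ty": -0.1,"tz": -0.088,"wx": 0,"wy": 0,"wz": 0,"claw": -1},
  {"tx": 0,"ty": 0,"tz": 0,"wx": 0,"wy": 0,"wz": 0,"claw": -1},
  {"tx": 0,"ty": 0,"tz": 0,"wx": 0,"wy": 0,"wz": 0,"claw": -1},
])

```text
clock: 12.45
tool_pos: [0.6086, -0.0266, 0.18]
eef_rot: [0.791, 0.587, 0.14, -0.103]
contact_force: [0.8, -0.9, -1.0]
opening: 0.131
finger_force: 40.0
```

```bash
python3 goal.py 0.0; python3 -c "
from plant import r
print(r.get_state()['moment'])"
```

```text
clock 12.45 F [ 0.8 -0.9 -1. ] q [ 0.53  0.84 -0.71  1.73  0.29  0.63 -0.48] origin [ 0.5958 -0.0686  0.1571] tip [ 0.5666 -0.1638  0.0735] az/el [-107.06  -40.  ]
along bore 0.0103 off-axis origin [ 0.0002  0.     -0.0001] tip off [ 0.0001  0.     -0.0001]
target tcp [ 0.606  -0.0341  0.1734] units t [-0.085 -0.252 -0.219] w [-0.    -0.001  0.   ]
[-0.3484317   0.03534029 -0.00297221]
```

Request:
drive_tool([
  {"tx": -0.009,"ty": -0.029,"tz": -0.026,"wx": 0,"wy": 0,"wz": 0,"claw": -1},
  {"tx": -0.009,"ty": -0.029,"tz": -0.026,"wx": 0,"wy": 0,"wz": 0,"claw": -1},
  {"tx": -0.009,"ty": -0.029,"tz": -0.026,"wx": 0,"wy": 0,"wz": 0,"claw": -1},
  {"tx": -0.009,"ty": -0.029,"tz": -0.026,"wx": 0,"wy": 0,"wz": 0,"claw": -1},
  {"tx": -0.009,"ty": -0.029,"tz": -0.026,"wx": 0,"wy": 0,"wz": 0,"claw": -1},
  {"tx": -0.009,"ty": -0.029,"tz": -0.026,"wx": 0,"wy": 0,"wz": 0,"claw": -1},
  {"tx": -0.009,"ty": -0.029,"tz": -0.026,"wx": 0,"wy": 0,"wz": 0,"claw": -1},
  {"tx": 0,"ty": 0,"tz": 0,"wx": 0,"wy": 0,"wz": 0,"claw": -1},
])

```text
clock: 13.25
tool_pos: [0.6065, -0.0331, 0.1742]
eef_rot: [0.791, 0.586, 0.139, -0.103]
contact_force: [-0.8, 0.3, -0.9]
opening: 0.129
finger_force: 40.0
```

```bash
python3 goal.py 0.0
```

```text
clock 13.25 F [-0.8  0.3 -0.9] q [ 0.54  0.85 -0.7   1.74  0.29  0.62 -0.47] origin [ 0.5937 -0.0751  0.1513] tip [ 0.5644 -0.1704  0.0678] az/el [-107.1   -39.97]
along bore 0.0014 off-axis origin [ 0.0001  0.     -0.0001] tip off [-0.0001  0.     -0.    ]
target tcp [ 0.606  -0.0341  0.1734] units t [-0.015 -0.035 -0.028] w [ 0.    -0.001  0.   ]
```

Request:
drive_tool([
  {"tx": -0.005,"ty": -0.015,"tz": -0.013,"wx": 0,"wy": 0,"wz": 0,"claw": -1},
  {"tx": -0.005,"ty": -0.015,"tz": -0.013,"wx": 0,"wy": 0,"wz": 0,"claw": -1},
  {"tx": -0.005,"ty": -0.015,"tz": -0.013,"wx": 0,"wy": 0,"wz": 0,"claw": -1},
  {"tx": -0.005,"ty": -0.015,"tz": -0.013,"wx": 0,"wy": 0,"wz": 0,"claw": -1},
  {"tx": 0,"ty": 0,"tz": 0,"wx": 0,"wy": 0,"wz": 0,"claw": -1},
  {"tx": 0,"ty": 0,"tz": 0,"wx": 0,"wy": 0,"wz": 0,"claw": -1},
  {"tx": 0,"ty": 0,"tz": 0,"wx": 0,"wy": 0,"wz": 0,"claw": -1},
  {"tx": 0,"ty": 0,"tz": 0,"wx": 0,"wy": 0,"wz": 0,"claw": -1},
])

```text
clock: 14.05
tool_pos: [0.6066, -0.0332, 0.1737]
eef_rot: [0.791, 0.587, 0.141, -0.104]
contact_force: [0.6, 5.9, 4.4]
opening: 0.127
finger_force: 40.0
```

```bash
python3 goal.py 0.0
```

```text
clock 14.05 F [0.6 5.9 4.4] q [ 0.55  0.85 -0.71  1.74  0.29  0.62 -0.47] origin [ 0.594  -0.0752  0.1507] tip [ 0.565  -0.1703  0.067 ] az/el [-106.96  -40.1 ]
along bore 0.001 off-axis origin [ 0.0004  0.0002 -0.0004] tip off [ 0.0005  0.0004 -0.0006]
target tcp [ 0.606  -0.0341  0.1734] units t [-0.021 -0.032 -0.01 ] w [-0.002  0.001 -0.001]
```

The collar has stopped at the mouth, with about 7 N along the bore and s≈1 mm. I'll let it rest, then draw it out along the bore.

Request:
drive_tool([
  {"tx": -0.003,"ty": -0.01,"tz": -0.009,"wx": 0,"wy": 0,"wz": 0,"claw": -1},
  {"tx": 0,"ty": 0,"tz": 0,"wx": 0,"wy": 0,"wz": 0,"claw": -1},
  {"tx": 0,"ty": 0,"tz": 0,"wx": 0,"wy": 0,"wz": 0,"claw": -1},
  {"tx": 0,"ty": 0,"tz": 0,"wx": 0,"wy": 0,"wz": 0,"claw": -1},
  {"tx": 0,"ty": 0,"tz": 0,"wx": 0,"wy": 0,"wz": 0,"claw": -1},
  {"tx": 0,"ty": 0,"tz": 0,"wx": 0,"wy": 0,"wz": 0,"claw": -1},
  {"tx": 0,"ty": 0,"tz": 0,"wx": 0,"wy": 0,"wz": 0,"claw": -1},
  {"tx": 0,"ty": 0,"tz": 0,"wx": 0,"wy": 0,"wz": 0,"claw": -1},
])

```text
clock: 14.85
tool_pos: [0.6066, -0.0332, 0.1737]
eef_rot: [0.79, 0.587, 0.141, -0.104]
contact_force: [1.2, 5.3, 5.0]
opening: 0.13
finger_force: 40.0
```

```bash
python3 goal.py 0.0
python3 - <<'E'
from h import *
from plant import vision
o=np.zeros((480,800,3),np.uint8)
for n,(x,y),off in(("scene",(185,180),0),("side",(250,105),400)):
    d=vision.snapshot(n);np.savez(n+"3.npz",**d);o[:,off:off+400]=cv2.resize(d["image"][y:y+60,x:x+50],(400,480),interpolation=cv2.INTER_CUBIC)
cv2.imwrite("pics/home.png",o)
E
```

```text
clock 14.85 F [1.2 5.3 5. ] q [ 0.55  0.85 -0.71  1.74  0.29  0.62 -0.47] origin [ 0.5939 -0.0752  0.1506] tip [ 0.5649 -0.1703  0.0669] az/el [-106.95  -40.13]
along bore 0.001 off-axis origin [ 0.0004  0.0003 -0.0005] tip off [ 0.0005  0.0004 -0.0007]
target tcp [ 0.606  -0.0341  0.1734] units t [-0.019 -0.032 -0.008] w [-0.002  0.001 -0.001]
```

View pics/home.png

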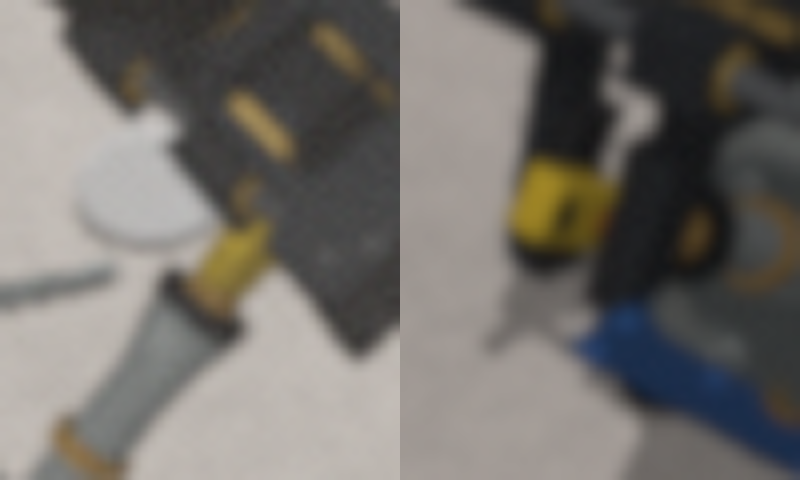

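The scene view shows the black collar flush on the tube mouth at (205,310), so it is fully home. Withdrawing.

Request:
drive_tool([
  {"tx": 0.045,"ty": 0.147,"tz": 0.129,"wx": 0,"wy": 0,"wz": 0,"claw": -1},
  {"tx": 0.067,"ty": 0.22,"tz": 0.193,"wx": 0,"wy": 0,"wz": 0,"claw": -1},
  {"tx": 0.09,"ty": 0.293,"tz": 0.257,"wx": 0,"wy": 0,"wz": 0,"claw": -1},
  {"tx": 0.09,"ty": 0.293,"tz": 0.257,"wx": 0,"wy": 0,"wz": 0,"claw": -1},
  {"tx": 0.09,"ty": 0.293,"tz": 0.257,"wx": 0,"wy": 0,"wz": 0,"claw": -1},
  {"tx": 0.09,"ty": 0.293,"tz": 0.257,"wx": 0,"wy": 0,"wz": 0,"claw": -1},
  {"tx": 0.09,"ty": 0.293,"tz": 0.257,"wx": 0,"wy": 0,"wz": 0,"claw": -1},
  {"tx": 0.09,"ty": 0.293,"tz": 0.257,"wx": 0,"wy": 0,"wz": 0,"claw": -1},
])

```text
clock: 15.75
tool_pos: [0.6257, 0.0297, 0.2293]
eef_rot: [0.791, 0.587, 0.139, -0.103]
contact_force: [0.4, -0.4, -0.9]
opening: 0.128
finger_force: 40.0
```

Request:
drive_tool([
  {"tx": 0.09,"ty": 0.293,"tz": 0.257,"wx": 0,"wy": 0,"wz": 0,"claw": -1},
  {"tx": 0.09,"ty": 0.293,"tz": 0.257,"wx": 0,"wy": 0,"wz": 0,"claw": -1},
  {"tx": 0.09,"ty": 0.293,"tz": 0.257,"wx": 0,"wy": 0,"wz": 0,"claw": -1},
  {"tx": 0.09,"ty": 0.293,"tz": 0.257,"wx": 0,"wy": 0,"wz": 0,"claw": -1},
  {"tx": 0.09,"ty": 0.293,"tz": 0.257,"wx": 0,"wy": 0,"wz": 0,"claw": -1},
  {"tx": 0.09,"ty": 0.293,"tz": 0.257,"wx": 0,"wy": 0,"wz": 0,"claw": -1},
  {"tx": 0,"ty": 0,"tz": 0,"wx": 0,"wy": 0,"wz": 0,"claw": -1},
  {"tx": 0,"ty": 0,"tz": 0,"wx": 0,"wy": 0,"wz": 0,"claw": -1},
])

```text
clock: 16.55
tool_pos: [0.6416, 0.0816, 0.2747]
eef_rot: [0.791, 0.587, 0.139, -0.103]
contact_force: [0.1, 0.2, -1.9]
opening: 0.129
finger_force: 40.0
```

```bash
python3 - <<'E'
from h import *
d=dict(np.load("w2.npz"))
# tray rim corners in w2 (1.5x): far-left, far-right of top rim
P=plane(d,np.array([(262,331),(486,327),(388,311)])/1.5,.055);print("rim corners, collar",P.round(3))
u=np.array([.1236,-.9923]);y=np.array([.9923,.1236])
c=np.array([.5142,.353])+.051*u+(.052+.003)*u
print("tray centre from dipstick +/-12mm",c-.012*y,c+.012*y)
E
python3 goal.py 0.535 0.400 0.150 -82.9
```

```text
rim corners, collar [[0.424 0.278 0.055]
 [0.599 0.301 0.055]
 [0.521 0.305 0.055]]
tray centre from dipstick +/-12mm [0.515394 0.246333] [0.5392092 0.2492994]
clock 16.55 F [ 0.1  0.2 -1.9] q [ 0.35  0.74 -0.72  1.58  0.22  0.8  -0.62] origin [0.6289 0.0395 0.2518] tip [ 0.5996 -0.0558  0.1684] az/el [-107.04  -39.95]
along bore 0.1579 off-axis origin [ 0.0002  0.0001 -0.0001] tip off [ 0.0001  0.     -0.    ]
target tcp [0.5289 0.448  0.1393] units t [-3.757 12.214 -4.514] w [-0.668  0.057  0.385]
```

```bash
python3 goal.py 0.4993 0.375 0.145 -82.9
```

```text
clock 16.55 F [ 0.1  0.2 -1.9] q [ 0.35  0.74 -0.72  1.58  0.22  0.8  -0.62] origin [0.6289 0.0395 0.2518] tip [ 0.5996 -0.0558  0.1684] az/el [-107.04  -39.95]
along bore 0.1579 off-axis origin [ 0.0002  0.0001 -0.0001] tip off [ 0.0001  0.     -0.    ]
target tcp [0.4932 0.423  0.1343] units t [-4.947 11.381 -4.681] w [-0.668  0.057  0.385]
```

Request:
drive_tool([
  {"tx": 0,"ty": 0.5,"tz": 0.3,"wx": 0,"wy": 0,"wz": 0,"claw": -1},
  {"tx": 0,"ty": 0.8,"tz": 0.3,"wx": 0,"wy": 0,"wz": 0,"claw": -1},
  {"tx": -0.3,"ty": 0.8,"tz": 0,"wx": -0.067,"wy": 0.006,"wz": 0.038,"claw": -1},
  {"tx": -0.4,"ty": 0.8,"tz": 0,"wx": -0.067,"wy": 0.006,"wz": 0.038,"claw": -1},
  {"tx": -0.4,"ty": 0.8,"tz": 0,"wx": -0.067,"wy": 0.006,"wz": 0.038,"claw": -1},
  {"tx": -0.4,"ty": 0.8,"tz": 0,"wx": -0.067,"wy": 0.006,"wz": 0.038,"claw": -1},
  {"tx": -0.4,"ty": 0.8,"tz": 0,"wx": -0.067,"wy": 0.006,"wz": 0.038,"claw": -1},
  {"tx": -0.4,"ty": 0.8,"tz": -0.3,"wx": -0.067,"wy": 0.006,"wz": 0.038,"claw": -1},
])

```text
clock: 17.35
tool_pos: [0.5725, 0.2671, 0.2855]
eef_rot: [0.722, 0.691, -0.013, 0.038]
contact_force: [-0.0, 1.1, -1.9]
opening: 0.128
finger_force: 40.0
```

Request:
drive_tool([
  {"tx": -0.4,"ty": 0.8,"tz": -0.5,"wx": -0.067,"wy": 0.006,"wz": 0.038,"claw": -1},
  {"tx": -0.4,"ty": 0.8,"tz": -0.6,"wx": -0.067,"wy": 0.006,"wz": 0.038,"claw": -1},
  {"tx": -0.4,"ty": 0.8,"tz": -0.6,"wx": -0.067,"wy": 0.006,"wz": 0.038,"claw": -1},
  {"tx": -0.4,"ty": 0.8,"tz": -0.6,"wx": -0.067,"wy": 0.006,"wz": 0.038,"claw": -1},
  {"tx": -0.4,"ty": 0.6,"tz": -0.6,"wx": 0,"wy": 0,"wz": 0,"claw": -1},
  {"tx": -0.3,"ty": 0.4,"tz": -0.5,"wx": 0,"wy": 0,"wz": 0,"claw": -1},
  {"tx": 0,"ty": 0,"tz": 0,"wx": 0,"wy": 0,"wz": 0,"claw": -1},
  {"tx": 0,"ty": 0,"tz": 0,"wx": 0,"wy": 0,"wz": 0,"claw": -1},
])

```text
clock: 18.15
tool_pos: [0.5047, 0.3896, 0.1823]
eef_rot: [0.654, 0.736, -0.116, 0.131]
contact_force: [0.2, 0.1, -0.8]
opening: 0.132
finger_force: 40.0
```

```bash
python3 goal.py 0.4993 0.375 0.145 -82.9
```

```text
clock 18.15 F [ 0.2  0.1 -0.8] q [-0.65  0.91 -0.43  1.38  0.59  1.26 -1.14] origin [0.5104 0.3415 0.1932] tip [0.5255 0.2124 0.1935] az/el [-83.34   0.15]
along bore 0.3149 off-axis origin [-0.1534  0.1871 -0.1597] tip off [-0.118   0.1246 -0.1009]
target tcp [0.4932 0.423  0.1343] units t [-0.382  1.115 -1.601] w [0.002 0.001 0.007]
```

Slip during contact could have tilted it, so I'll finish the move and check level in a picture.

Request:
drive_tool([
  {"tx": -0.1,"ty": 0.28,"tz": -0.4,"wx": 0.001,"wy": 0,"wz": 0.004,"claw": -1},
  {"tx": -0.1,"ty": 0.28,"tz": -0.4,"wx": 0.001,"wy": 0,"wz": 0.003,"claw": -1},
  {"tx": -0.1,"ty": 0.28,"tz": -0.4,"wx": 0,"wy": 0,"wz": 0,"claw": -1},
  {"tx": -0.08,"ty": 0.28,"tz": -0.4,"wx": 0,"wy": 0,"wz": 0,"claw": -1},
  {"tx": 0,"ty": 0,"tz": 0,"wx": 0,"wy": 0,"wz": 0,"claw": -1},
  {"tx": 0,"ty": 0,"tz": 0,"wx": 0,"wy": 0,"wz": 0,"claw": -1},
  {"tx": 0,"ty": 0,"tz": 0,"wx": 0,"wy": 0,"wz": 0,"claw": -1},
  {"tx": 0,"ty": 0,"tz": 0,"wx": 0,"wy": 0,"wz": 0,"claw": -1},
])

```text
clock: 18.95
tool_pos: [0.4929, 0.424, 0.1344]
eef_rot: [0.651, 0.739, -0.115, 0.13]
contact_force: [-0.6, -0.2, -1.4]
opening: 0.126
finger_force: 40.0
```

```bash
python3 goal.py 0.4993 0.375 0.145 -82.9;python3 - <<'E'
from h import *
from plant import vision
o=np.zeros((480,800,3),np.uint8)
for n,(x,y),off in(("scene",(215,80),0),("side",(205,230),400)):
    d=vision.snapshot(n);np.savez(n+"4.npz",**d);o[:,off:off+400]=cv2.resize(d["image"][y:y+120,x:x+100],(400,480),interpolation=cv2.INTER_CUBIC)
cv2.imwrite("pics/final.png",o)
E
```

```text
clock 18.95 F [-0.6 -0.2 -1.4] q [-0.71  0.99 -0.42  1.35  0.61  1.22 -1.19] origin [0.499  0.3759 0.1451] tip [0.5151 0.2469 0.145 ] az/el [-8.289e+01 -3.000e-02]
along bore 0.3066 off-axis origin [-0.163   0.2275 -0.2025] tip off [-0.1265  0.1652 -0.1441]
target tcp [0.4932 0.423  0.1343] units t [ 0.011 -0.032 -0.003] w [-0.001  0.    -0.   ]
```

View pics/final.png

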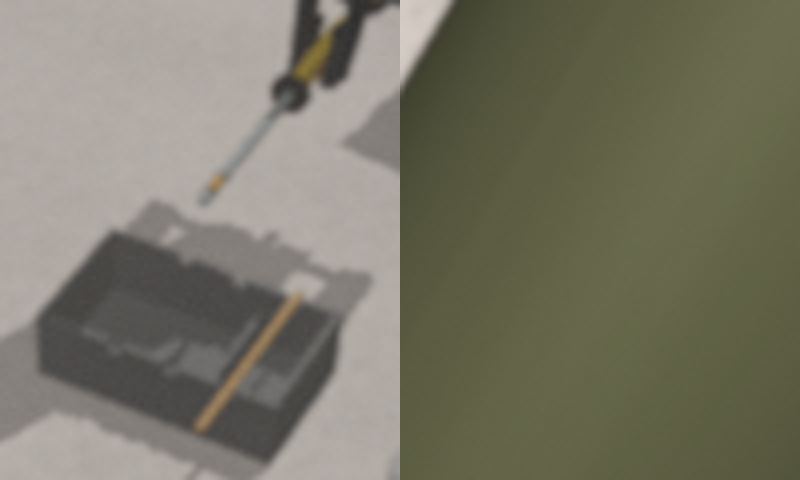

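The scene view shows the dipstick held out, with the collar at (290,93), the tip at (203,203) and the stick still in its notches. The side view is blocked by the arm. A numeric check of level before handing in:

Run:
```python
from h import *
d=dict(np.load("scene4.npz"));T=np.linalg.inv(d["cam_to_world"])
print(plane(d,[(215+203/4-.4,80+203/4-.4),(215+290/4-.4,80+93/4-.4)],.145).round(4))
for P in([.5151,.2469,.145],[.499,.3759,.145]):
    p=T[:3,:3]@P+T[:3,3];q=cv2.projectPoints(np.array([[p[0],-p[1],-p[2]]]),np.zeros(3),np.zeros(3),d["K"],d["dist"])[0].ravel();print(((q-[214.6,79.6])*4).round(1))
from plant import r
print(abs(r.get_state()["qd"]).max())
```

```text
[[0.5188 0.2471 0.145 ]
 [0.4997 0.3794 0.145 ]]
[198.1 200.9]
[286.4  95.1]
0.0027938350934172303
```

```bash
python3 -c "
from plant import workorder
print(workorder.finish_job())"
```

```text
the job is handed in; nothing more can be done
None
```

The dipstick went fully home in the tube (collar on the mouth at about 7 N), rested over a second and was drawn out; I handed the job in at about 19 s, holding it still and level with its tip about 90 mm above the tray rim, and I saw nothing else on the bench disturbed.

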